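# Shut the keeper bar and hold a spring probe on the saw blade's test spot

### The arm

A 6-joint arm with a two-finger parallel gripper is mounted at the origin on the work surface. World frame = base frame: x ahead of the robot, y to its left, z up, the work surface at z = 0. Lengths are in mm, angles in rad, forces in N, time in s.
With the tool pointing down it reaches from about 250 to 800 mm from the base axis. Payload 3.9 kg.
Tool frame: the origin (TCP) lies midway between the tips of the shut fingers; the grasp point (between the pads) lies 19 mm behind it; z points along the fingers, y is the direction in which the jaws open and shut (so a half turn about z gives the same grasp; the last joint's range is limited). The gripper opens to 85 mm and grips with 20 to 120 N. Pads are 22 mm wide; open, the fingers measure 114 mm over their backs; the gripper's body (76 mm by 85 mm) begins 54 mm behind the grasp point. The pads swing forward as they close: fully open they stand 13 mm farther back than shut.
Start: joints at [-1.286, 0.26, -0.138, 1.173, 0, 1.571], TCP at [147.502, -503.843, 231.304] pointing down, gripper open.
Joint ranges: [-2.78, 2.78], [-0.83, 1.72], [-1.28, 1.37], [-1.9, 2.12], [-1.57, 1.48], [-3.14, 3.14]. Speed limits (rad/s): [2.57, 2.57, 3.14, 3.14, 3.14, 3.14].

### API

Orientations are given as a 3x3 rotation matrix whose columns are the frame's x, y, z axes.
In Python, from plant import read_state, get_image, camera_info, sign_off gives the robot as it stands.
- The arm moves only by the tool apply_moves, never from a script. Its argument "increments" is a list of rows, each an object with "xyz": the shift along the tool's x, y, z in cm, a list of three; "rotation": the turn, a rotation vector about the tool's x, y, z in rad, a list of three. A call has 1 to 8 rows; each row shifts and turns the pose as measured when the row begins, along the tool's axes as they then stand; what a row does not reach is not made up. A row lasts 1/10 s, in which the tool goes at most 50 mm and 8.59 degrees, less where a joint would pass 70% of its speed; a pose out of reach is approached as far as the arm can. A call is refused whole if a number of a shift passes 5 or a number of a turn 0.15, either way. A call with a gripper value outside its range is refused whole. "gripper" is the closure, from 0 (fully open) to 1 (shut), set as the call begins (left out, the last holds). The fingers move at their own pace and stop on an object; "force" is the grip in N (left out, the last holds). Time passes only in rows, so rows that do not move let the fingers close. It gives the time, the measured TCP pose, the force and the opening at its end, in the units of the state.
- read_state(): the state, without advancing time (a new reading comes with each control period).
- get_image(name): name is "scene" or "top"; returns the picture (480x640x3 uint8, blue, green, red); there is no depth.
- camera_info(name): a dict with "fx", "fy", "cx", "cy" (pixels), "R" (3x3) and "t" (3): a world point X has camera coordinates R X + t. Camera axes: x right, y down, z forward; pixel columns grow to the right and rows downward; lengths in mm; the calibration is good to about 2 mm. A picture is of the moment at which its call begins. camera_info takes no time and is no camera call.
- sign_off(): hands the job in, once; it reports no verdict.
The state is a dict: "time_s": time; "joint_pos": joint angles; "joint_velocities": joint speeds; "tau": joint torques, N m; "eef_pos": TCP position; "orientation": TCP orientation; "contact_force": force on the tool from outside, world axes, zero at the start; "ft_torque": the same for the moment, N m; "width": opening from 0.0 (shut) to 1.0 (fully open).
Only numpy, scipy, OpenCV 4.12 (cv2) and the standard library are available. Lean on these libraries where they do the work, as an engineer would, in place of code of your own. Each camera call takes 0.05 s, during which the arm holds its last target. There are 200 camera calls.

### The job

A saw blade lies on its inspection fixture: first swing the keeper bar in over the blade until it snaps home in its detent, and only then draw the spring-tipped probe out of its stand and hold it upright with its tip on the middle of the round sticker on the blade, pressing gently so that the plunger is about half in. Finish while still holding the probe there, still and upright; do not put it down or let go. Press the blade only lightly, and leave the bottle, the flange ring and the wrench where they are.

Things in the scene. Friction and masses are not known exactly. Their poses are not given: they have to be found in the camera images.
- fixture: Fixed aluminium base plate 250 x 200 x 16 mm; origin at the centre of its underside, x along the 250 mm side, away from the robot (yaw within 0.25 rad), y left. On it: a black backing disc (156 mm across, top at z = 30 mm) under the blade, an arbor stub at its centre (27 mm across, top z = 45 mm), the keeper's hinge post at (105, 50) mm, a small dark detent post at (-100, 53) mm.
- keeper (a joint): Angle (rad) of the flat steel keeper bar, swinging level about the hinge post: 0 = home at its stop, pointing along the fixture's -x over the blade's left side; grows as it opens, clockwise from above, out to +y. Starts at 0.6 to 1.15. It stays where left. A sprung ball in the detent post resists from about 0.065 to 0.03 (about 4 N at the knob), then the bar snaps to 0 and is kept there.
- keeper_grip (a point): Middle of the upright black knob near the bar's free end: a cylinder 16 mm across, 35 mm tall, its axis 205 mm from the hinge axis. This point is 69.5 mm above the bench, the knob's top 87 mm. The bar is 18 mm wide, its upper face 52 mm and lower face 42 mm above the bench. The frame turns with the bar, x along it towards the hinge.
- keeper_hinge (a point): Point on the vertical hinge axis of the keeper bar, 47 mm above the bench; frame parallel to the fixture's.
- blade: Loose steel circular saw blade lying flat round the arbor stub on the backing disc: 187 mm across the teeth, 3 mm thick, bore 31 mm, 0.55 kg; origin at the centre of its underside (30 mm above the bench), z up. Can be turned on the stub by any yaw; its upper face is 33 mm above the bench.
- spot (a point): Centre, on the blade's upper face, of the only round paper sticker on it (18 mm across with a small dark dot in the middle), 60 mm from the blade's centre along the blade's -y axis. The keeper bar, shut, does not cover it.
- stand: Fixed aluminium block 70 x 70 mm, 80 mm tall, with an upright round hole 22 mm across and 75 mm deep in the middle of its top; origin at the centre of its underside.
- probe: Loose hand probe, about 0.2 kg, upright in the stand. Black square grip 28 x 28 mm, 60 mm long (flats along its x and y) above a steel barrel 18 mm across, 45 mm long; steel cap 18 mm across, 8 mm tall on top. Origin on the axis at the shoulder under the grip, which rests on the stand's top; z up the axis to the cap. A thin sprung plunger with a 10 mm ball end sticks out 22 mm below the barrel.
- plunger_tip (a point): Lowest point of the plunger's ball end, on the probe's axis, 67 mm below the probe's origin when the plunger is out.
- plunger (a joint): How far the probe's plunger is pushed in, m: 0 = fully out, 0.010 = bottomed. It starts to move at about 2 N, stiffness 600 N/m: about 4.8 N at half travel (5 mm), about 8 N when bottomed.
- cleaner: White bottle 52 mm across, 130 mm tall, standing on the bench; leave alone. Origin at the centre of its underside.
- flange: Loose steel flange ring 60 mm across, 12 mm thick with a 31 mm bore, lying on the bench; leave alone. Origin at the centre of its underside.
- wrench: Steel wrench lying on the bench beyond the stand (to the right), handle about towards the robot; leave alone. Origin at the middle of its underside.
Not all that is in view belongs to the job. Several things have the shape of the blade; the one meant has the colours described above.

How it is judged (in metres and radians):
On the way, in this order (a step that is already met when the one before it is completed fails the run):
1. the keeper bar is home in its detent while the probe is still in its stand (value of joint keeper below 0.025 rad and z of probe in the frame of stand below 0.1 m), for 0.3 s.
2. the probe is drawn clear of its stand in the fingers (value of joint keeper below 0.025 rad and contact force between the fingers and probe above 4 N and height (world z) of plunger_tip above 0.085 m and contact force between probe and stand below 0.05 N), for 0.1 s.
3. the probe's tip rests on the middle of the sticker, upright, lightly pressed (value of joint keeper below 0.025 rad and contact force between the fingers and probe above 4 N and horizontal distance between plunger_tip and spot below 0.006 m and angle between probe's own z axis and vertical below 0.1 rad and value of joint plunger between 0.002 and 0.008 m and contact force between probe and blade between 2 and 9 N), for 0.3 s.
At the end, for the whole second after the job is handed in: Keeper bar home (under 0.025 rad); probe in the fingers, still, upright within 0.1 rad, its tip within 6 mm of the sticker's centre, plunger pressed in 2 to 8 mm and pushing on the blade with 2 to 9 N; probe touching neither stand nor fixture; blade flat on its backing disc (all of step 3 and contact force between probe and stand below 0.05 N and contact force between probe and fixture below 0.05 N and linear speed of probe below 0.02 m/s and angle between blade's own z axis and vertical below 0.05 rad and z of blade in the frame of fixture below 0.034 m); the arm keeps its last pose, push and grip.
It fails at once if the probe presses the blade hard (over 15 N) (contact force between probe and blade above 15 N).
It fails at once if the bottle, the flange ring or the wrench is moved by over 20 mm (distance of any of cleaner, flange, wrench from where it was at the start of the episode above 0.02 m).
It also fails if it takes over 54 s, if anything falls off the work surface, if the arm or the gripper's body presses on something with over 40 N, if the wrist force passes 120 N, or if a joint passes its speed limit or range.

## Working session

There is one attempt and no reset: what is moved stays moved. The work goes in short steps, Python scripts to look and compute and a tool call to move; the robot and the scene stay as the last step left them, time stands still between calls to the robot, and variables do not carry over. Pictures are saved under pics/ and viewed, about 8 in all and at most 12, crops included, and the job is handed in when it is done.

Besides the shell and the picture viewer there is one more tool, called in YAML: its name, and indented under it one key for each argument. apply_moves: Moves the arm, as the interface text tells. Its arguments: {"type":"object","properties":{"increments":{"type":"array"},"gripper":{"type":"number"},"force":{"type":"number"}},"required":["increments"]}

```bash
mkdir -p pics; ls
python3 - <<'E'
from plant import *
import cv2
s=read_state();print(s)
for n in("scene","top"):
    cv2.imwrite(f"pics/{n}0.png",get_image(n));print(n,camera_info(n))
E
```

```text
pics
{'time_s': 0.0, 'joint_pos': array([-1.28599241e+00,  2.60695648e-01, -1.39370139e-01,  1.17269412e+00,
        1.07505037e-05,  1.57076802e+00]), 'joint_velocities': array([-0.00131666,  0.00102485,  0.00028468, -0.00105414, -0.00160634,
       -0.00057503]), 'tau': array([-1.25232727e-03, -4.05674422e+01,  2.53924710e+01,  1.87382894e-02,
       -9.27594283e-05,  1.00004459e-05]), 'eef_pos': array([ 147.32163805, -503.1995125 ,  230.45839611]), 'orientation': array([[ 9.59708817e-01,  2.80995896e-01, -5.41388587e-04],
       [ 2.80996417e-01, -9.59706961e-01,  1.88750250e-03],
       [ 1.08060615e-05, -1.96358105e-03, -9.99998072e-01]]), 'contact_force': array([ 0.38964008,  0.12497709, -0.67183963]), 'ft_torque': array([ 0.00670627,  0.02112265, -0.03453203]), 'width': 1.0055966946380648}
scene {'fx': 460.54420163724103, 'fy': 460.54420163724103, 'cx': 317.3103503648082, 'cy': 240.40078058499262, 'R': array([[-0.03272134,  0.99928126, -0.01913863],
       [ 0.63289914,  0.00589619, -0.7742118 ],
       [-0.7735425 , -0.03744607, -0.63263718]]), 't': array([  78.65997739, -278.72280534, 1486.00761273])}
top {'fx': 557.2598188227183, 'fy': 557.2598188227183, 'cx': 327.48452371734265, 'cy': 231.68041414548514, 'R': array([[ 0.0121265 , -0.9999187 ,  0.00394186],
       [-0.99345625, -0.01249567, -0.11352772],
       [ 0.11356775, -0.00253937, -0.99352701]]), 't': array([ -55.05893905,  541.56765582, 1183.00895066])}
```

View pics/scene0.png

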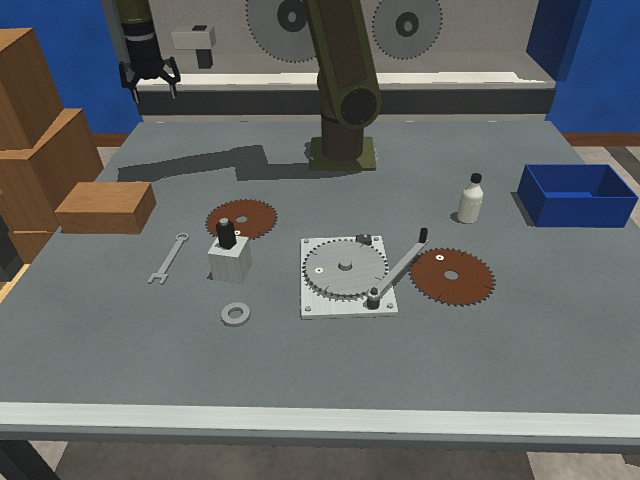

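View pics/top0.png

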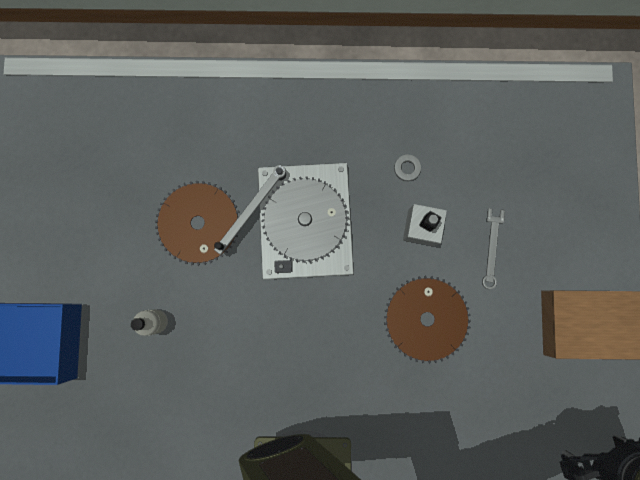

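Two rust-brown blades lie on the bench (top view: centres about (197,222) and (427,319)); the steel one on the fixture at (305,219), with its sticker at (331,212), is the one meant. The knob is at about (220,247), the hinge at (281,172) and the probe at (430,221). I'll enlarge this area and measure.

```bash
cat > h.py <<'E'
import numpy as np, cv2
from plant import *
def ray(n,u,v):
    c=camera_info(n);R=np.array(c["R"]);o=-R.T@c["t"]
    return o,R.T@np.array([(u-c["cx"])/c["fx"],(v-c["cy"])/c["fy"],1.])
def on(n,u,v,z):
    o,d=ray(n,u,v);return (o+d*(z-o[2])/d[2]).round(1)
def proj(n,X):
    c=camera_info(n);p=np.array(c["R"])@X+c["t"];return np.array([p[0]/p[2]*c["fx"]+c["cx"],p[1]/p[2]*c["fy"]+c["cy"]])
def blobs(m,lo,hi,off=(0,0)):
    n,_,st,ce=cv2.connectedComponentsWithStats(m.astype(np.uint8))
    return [(st[i].tolist(),(ce[i]+off).round(1).tolist()) for i in range(1,n) if lo<=st[i][4]<=hi]
E
python3 - <<'E'
from h import *
im=cv2.imread("pics/top0.png");s=cv2.imread("pics/scene0.png")
a=cv2.resize(im[150:290,205:455],None,fx=3.2,fy=3.2,interpolation=cv2.INTER_CUBIC)
b=cv2.resize(s[210:320,200:440],None,fx=3.2,fy=3.2,interpolation=cv2.INTER_CUBIC)[:,:768]
cv2.imwrite("pics/c1.png",cv2.resize(np.vstack([a[:,:768],b]),None,fx=.75,fy=.75,interpolation=cv2.INTER_AREA))
for n,i,r in(("top",im,(150,290,205,455)),("scene",s,(210,330,200,440))):
    c=i[r[0]:r[1],r[2]:r[3]];g=c.max(2)
    print(n,"dark",blobs(g<50,15,600,(r[2],r[0])))
    h=cv2.cvtColor(c,cv2.COLOR_BGR2HSV);print("stick",blobs((h[...,2]>195)&(h[...,1]>18),5,200,(r[2],r[0])))
# plate outline, top
m=((im[150:290,250:360].min(2)>140)).astype(np.uint8)
cs,_=cv2.findContours(m,0,2);c=max(cs,key=cv2.contourArea);R=cv2.minAreaRect(c);p=cv2.boxPoints(R)+[250,150];print("plate",p,[on("top",*q,16) for q in p])
m=(im[195:255,400:455].min(2)>130).astype(np.uint8)
cs,_=cv2.findContours(m,0,2);c=max(cs,key=cv2.contourArea);p=cv2.boxPoints(cv2.minAreaRect(c))+[400,195];print("stand",p,[on("top",*q,80) for q in p])
E
```

```text
top dark [([74, 24, 7, 6, 15], [282.4, 177.3]), ([215, 62, 21, 19, 171], [428.8, 222.4]), ([10, 93, 9, 7, 45], [219.3, 245.9])]
stick []
scene dark [([16, 11, 20, 28, 397], [225.9, 235.0]), ([219, 18, 8, 15, 91], [422.7, 235.1]), ([167, 89, 8, 10, 19], [369.0, 304.5])]
stick [([35, 21, 5, 4, 10], [237.4, 232.3]), ([236, 45, 4, 5, 13], [437.7, 256.8]), ([115, 58, 8, 5, 29], [318.3, 270.0])]
plate [[247.46453071 166.72797012]
 [346.34572601 161.30981827]
 [352.49204254 273.47990417]
 [253.61084747 278.89805603]] [array([687.7, 132.1,  16. ]), array([703. , -88.7,  16. ]), array([ 452.6, -104.2,   16. ]), array([438.1, 111.6,  16. ])]
stand [[407.32830238 236.24905777]
 [413.43018913 203.70565891]
 [446.456604   209.89810944]
 [440.35472107 242.44150925]] [array([ 529.1, -215.1,   80. ]), array([ 598.1, -228.3,   80. ]), array([ 585.8, -297.6,   80. ]), array([ 517., -284.,   80.])]
```

View pics/c1.png

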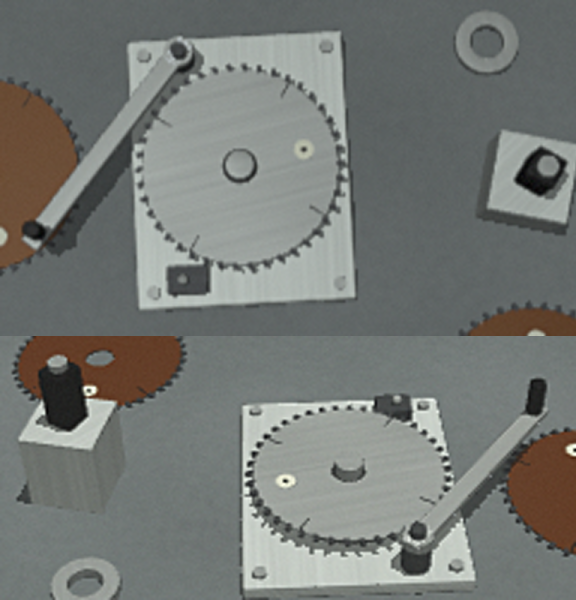

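The enlarged crop confirms it: the steel blade has its own sticker at top (331.7,212.1) and scene (318.3,270.0). The bar is free at the knob (219,245.5), and the detent block is at (283,266). Next I'll compute positions.

Run:
```python
from h import *
print("arbor",on("top",304.6,217.9,45),"scene",on("scene",345.5,264,45))
print("sticker",on("top",331.7,212.1,33),on("scene",318.3,270,33))
K=on("top",219.2,245.6,78);print("knob",K,on("scene",422.7,235.1,69.5))
H=on("top",279.6,171,58);print("hinge top",H)
yaw=.062;F=np.array([571.6,3.4]);c,s=np.cos(yaw),np.sin(yaw);R=np.array([[c,-s],[s,c]])
Hf=F+R@[105,50];print("hinge from fixture",Hf,"knob r",np.hypot(*(K[:2]-Hf)))
d=K[:2]-Hf;a=np.arctan2(*(R.T@d)[::-1]);print("keeper",np.pi-a)
print("cap",on("top",432.5,219.2,148),on("scene",224,222,148))
im=cv2.imread("pics/top0.png");m=(im[205:245,412:450].max(2)<60).astype(np.uint8)
cs,_=cv2.findContours(m,0,2);c=max(cs,key=cv2.contourArea);print(cv2.minAreaRect(c))
for p in cv2.convexHull(c)[:,0]: print(p+[412,205],end=' ')
```

```text
arbor [569.9   1.4  45. ] scene [577.3   3.   45. ]
sticker [585.1 -57.   33. ] [584.4 -56.8  33. ]
knob [504.8 177.3  78. ] [504.7 178.4  69.5]
hinge top [669.5  56.5  58. ]
hinge from fixture [673.30024032  59.80976084] knob r 205.41734903959664
keeper 0.6708917045927367
cap [ 556.2 -255.   148. ] [ 562.8 -253.4  148. ]
((18.058822631835938, 16.235292434692383), (15.4348726272583, 17.835851669311523), 30.963754653930664)
[431 212] [437 215] [440 217] [440 218] [439 221] [438 223] [435 228] [432 230] [428 230] [424 228] [421 226] [420 225] [420 223] [423 218] [425 215] [426 214] [429 212]
```

```bash
cat >> h.py <<'E'
from scipy.spatial.transform import Rotation as Ro
def tgt(yaw):
    c,s=np.cos(yaw),np.sin(yaw);return np.array([[c,s,0],[s,-c,0],[0,0,-1.]])
def plan(wps):
    """wps: (xyz, yaw of tool x, rows); prints rows"""
    st=read_state();p=st["eef_pos"];R=st["orientation"];k=0
    for x,yaw,n in wps:
        x=np.array(x,float);w=Ro.from_matrix(R.T@tgt(yaw)).as_rotvec()/n;dp=(x-p)/n
        for i in range(n):
            print({"xyz":(R.T@dp/10).round(2).tolist(),"rotation":w.round(3).tolist()});R=R@Ro.from_rotvec(w).as_matrix();k+=1
        p=x
E
python3 -c "
from h import *
plan([((450,-300,220),.9,8),((500,-10,220),1.25,7),((530,215,150),1.296,6)])"
```

```text
{'xyz': [4.34, -1.38, 0.13], 'rotation': [-0.0, -0.0, -0.077]}
{'xyz': [4.44, -1.04, 0.13], 'rotation': [-0.0, -0.0, -0.077]}
{'xyz': [4.5, -0.69, 0.13], 'rotation': [-0.0, -0.0, -0.077]}
{'xyz': [4.54, -0.35, 0.13], 'rotation': [-0.0, -0.0, -0.077]}
{'xyz': [4.56, 0.0, 0.13], 'rotation': [-0.0, -0.0, -0.077]}
{'xyz': [4.54, 0.35, 0.13], 'rotation': [-0.0, -0.0, -0.077]}
{'xyz': [4.5, 0.7, 0.13], 'rotation': [-0.0, -0.0, -0.077]}
{'xyz': [4.44, 1.05, 0.13], 'rotation': [-0.0, -0.0, -0.077]}
{'xyz': [3.69, -2.02, -0.0], 'rotation': [-0.0, -0.0, -0.05]}
{'xyz': [3.79, -1.83, -0.0], 'rotation': [-0.0, -0.0, -0.05]}
{'xyz': [3.87, -1.64, -0.0], 'rotation': [-0.0, -0.0, -0.05]}
{'xyz': [3.95, -1.44, -0.0], 'rotation': [-0.0, -0.0, -0.05]}
{'xyz': [4.02, -1.24, -0.0], 'rotation': [-0.0, -0.0, -0.05]}
{'xyz': [4.07, -1.04, -0.0], 'rotation': [-0.0, -0.0, -0.05]}
{'xyz': [4.12, -0.84, -0.0], 'rotation': [-0.0, -0.0, -0.05]}
{'xyz': [3.72, -0.71, 1.17], 'rotation': [0.0, -0.0, -0.008]}
{'xyz': [3.72, -0.68, 1.17], 'rotation': [0.0, -0.0, -0.008]}
{'xyz': [3.73, -0.65, 1.17], 'rotation': [0.0, -0.0, -0.008]}
{'xyz': [3.73, -0.62, 1.17], 'rotation': [0.0, -0.0, -0.008]}
{'xyz': [3.74, -0.59, 1.17], 'rotation': [0.0, -0.0, -0.008]}
{'xyz': [3.74, -0.57, 1.17], 'rotation': [0.0, -0.0, -0.008]}
```

apply_moves:
  increments:
    - {"xyz":[4.3,-1.4,0.1],"rotation":[0,0,-0.08]}
    - {"xyz":[4.4,-1.0,0.1],"rotation":[0,0,-0.08]}
    - {"xyz":[4.5,-0.7,0.1],"rotation":[0,0,-0.08]}
    - {"xyz":[4.5,-0.3,0.1],"rotation":[0,0,-0.08]}
    - {"xyz":[4.5,0,0.1],"rotation":[0,0,-0.08]}
    - {"xyz":[4.5,0.3,0.1],"rotation":[0,0,-0.08]}
    - {"xyz":[4.5,0.7,0.1],"rotation":[0,0,-0.08]}
    - {"xyz":[4.4,1.0,0.1],"rotation":[0,0,-0.08]}
  gripper: 1

```text
time_s: 0.9
eef_pos: [448.4, -291.8, 218.5]
orientation: [[0.592, 0.806, -0.005], [0.806, -0.592, 0.003], [-0.0, -0.006, -1.0]]
contact_force: [1.2, -1.5, -0.3]
width: -0.004
```

```bash
python3 -c "
from h import *
s=read_state();print(s['eef_pos'],s['joint_pos'])
plan([((500,-10,220),1.25,8),((530,215,130),1.296,7)])"
```

```text
[ 448.41863764 -291.83268738  218.53760718] [-5.76977274e-01  2.87198834e-01 -1.33663925e-01  1.15580724e+00
  6.17664214e-05  1.62788704e+00]
{'xyz': [3.22, -1.57, -0.01], 'rotation': [-0.001, -0.0, -0.039]}
{'xyz': [3.28, -1.44, -0.01], 'rotation': [-0.001, -0.0, -0.039]}
{'xyz': [3.33, -1.31, -0.01], 'rotation': [-0.001, -0.0, -0.039]}
{'xyz': [3.38, -1.18, -0.01], 'rotation': [-0.001, -0.0, -0.039]}
{'xyz': [3.43, -1.05, -0.01], 'rotation': [-0.001, -0.0, -0.039]}
{'xyz': [3.46, -0.91, -0.02], 'rotation': [-0.001, -0.0, -0.039]}
{'xyz': [3.5, -0.77, -0.02], 'rotation': [-0.001, -0.0, -0.039]}
{'xyz': [3.52, -0.64, -0.02], 'rotation': [-0.001, -0.0, -0.039]}
{'xyz': [3.19, -0.61, 1.29], 'rotation': [-0.0, 0.0, -0.007]}
{'xyz': [3.19, -0.59, 1.29], 'rotation': [-0.0, 0.0, -0.007]}
{'xyz': [3.19, -0.56, 1.29], 'rotation': [-0.0, 0.0, -0.007]}
{'xyz': [3.2, -0.54, 1.29], 'rotation': [-0.0, 0.0, -0.007]}
{'xyz': [3.2, -0.52, 1.29], 'rotation': [-0.0, 0.0, -0.007]}
{'xyz': [3.2, -0.5, 1.29], 'rotation': [-0.0, 0.0, -0.007]}
{'xyz': [3.21, -0.48, 1.29], 'rotation': [-0.0, 0.0, -0.007]}
```

Tracking is accurate.

apply_moves:
  increments:
    - {"xyz":[3.2,-1.6,0],"rotation":[0,0,-0.04]}
    - {"xyz":[3.3,-1.4,0],"rotation":[0,0,-0.04]}
    - {"xyz":[3.3,-1.3,0],"rotation":[0,0,-0.04]}
    - {"xyz":[3.4,-1.2,0],"rotation":[0,0,-0.04]}
    - {"xyz":[3.4,-1.0,0],"rotation":[0,0,-0.04]}
    - {"xyz":[3.5,-0.9,0],"rotation":[0,0,-0.04]}
    - {"xyz":[3.5,-0.8,0],"rotation":[0,0,-0.04]}
    - {"xyz":[3.5,-0.6,0],"rotation":[0,0,-0.04]}

```text
time_s: 1.7
eef_pos: [500.9, 2.1, 214.8]
orientation: [[0.293, 0.956, -0.009], [0.956, -0.293, 0.004], [0.002, -0.01, -1.0]]
contact_force: [0.8, 0.0, 0.3]
width: -0.001
```

apply_moves:
  increments:
    - {"xyz":[3.3,-0.6,0.2],"rotation":[0,0,0]}
    - {"xyz":[3.3,-0.6,0.2],"rotation":[0,0,0]}
    - {"xyz":[3.3,-0.5,0.4],"rotation":[0,0,0]}
    - {"xyz":[3.2,-0.5,0.6],"rotation":[0,0,0]}
    - {"xyz":[3.2,-0.5,2],"rotation":[0,0,0]}
    - {"xyz":[3.2,-0.5,2.5],"rotation":[0,0,0]}
    - {"xyz":[3.2,-0.5,2.5],"rotation":[0,0,0]}

```text
time_s: 2.4
eef_pos: [532.3, 241.6, 130.5]
orientation: [[0.29, 0.957, -0.005], [0.957, -0.29, 0.006], [0.004, -0.006, -1.0]]
contact_force: [0.9, 0.1, 0.3]
width: 0.001
```

```bash
python3 -c "
from h import *
s=read_state();print(s['eef_pos'],s['joint_pos'])
plan([((530,216,62),1.296,3)])
print(np.arctan2(*s['orientation'][1::-1,0]))
H=np.array([672.3,58.8])
for q in (.67,.5,.35,.2,.1,.05,0):
    f=np.pi+.062-q;r=np.array([np.cos(f),np.sin(f)]);t=np.array([-r[1],r[0]])
    print(q,(H+205*r).round(1),(H+205*r-19*t).round(1))
"
```

```text
[532.33244162 241.58090369 130.54077636] [ 0.42208608  0.41980034 -0.17017386  0.98291221  0.00718251  2.28746473]
{'xyz': [-0.85, 0.19, 2.28], 'rotation': [-0.002, -0.001, -0.007]}
{'xyz': [-0.85, 0.18, 2.28], 'rotation': [-0.002, -0.001, -0.007]}
{'xyz': [-0.84, 0.17, 2.28], 'rotation': [-0.002, -0.001, -0.007]}
1.2761937768580702
0.67 [504.  175.9] [514.9 191.5]
0.5 [486.7 145.7] [494.7 163. ]
0.35 [475.7 117. ] [481.1 135.2]
0.2 [469.2  87. ] [471.9 105.8]
0.1 [467.4  66.6] [468.2  85.6]
0.05 [467.3  56.3] [467.1  75.3]
0 [467.7  46.1] [466.5  65.1]
```

apply_moves:
  increments:
    - {"xyz":[-0.4,0.2,2.3],"rotation":[0,0,0]}
    - {"xyz":[-0.4,0.2,2.3],"rotation":[0,0,-0.01]}
    - {"xyz":[-0.4,0.2,2.2],"rotation":[0,0,-0.01]}

```text
time_s: 2.7
eef_pos: [534.0, 234.7, 57.9]
orientation: [[0.263, 0.965, -0.005], [0.965, -0.262, 0.007], [0.005, -0.007, -1.0]]
contact_force: [0.2, 0.1, 0.8]
width: 0.003
```

```bash
python3 -c "
from h import *
print(read_state()['eef_pos'])
z=62
plan([((515,192,z),1.296,4),((494.7,163,z),1.296,3),((481,135,z),1.296,3),((472,106,z),1.296,3),((468,86,z),1.296,2)])
"
```

```text
[534.03460549 234.71545519  57.86096699]
{'xyz': [-1.15, -0.18, -0.11], 'rotation': [-0.002, -0.001, 0.002]}
{'xyz': [-1.16, -0.18, -0.11], 'rotation': [-0.002, -0.001, 0.002]}
{'xyz': [-1.16, -0.17, -0.11], 'rotation': [-0.002, -0.001, 0.002]}
{'xyz': [-1.16, -0.17, -0.1], 'rotation': [-0.002, -0.001, 0.002]}
{'xyz': [-1.11, -0.39, 0.0], 'rotation': [0.0, -0.0, -0.0]}
{'xyz': [-1.11, -0.39, 0.0], 'rotation': [0.0, -0.0, -0.0]}
{'xyz': [-1.11, -0.39, 0.0], 'rotation': [0.0, -0.0, -0.0]}
{'xyz': [-1.02, -0.19, 0.0], 'rotation': [0.0, -0.0, -0.0]}
{'xyz': [-1.02, -0.19, 0.0], 'rotation': [0.0, -0.0, -0.0]}
{'xyz': [-1.02, -0.19, 0.0], 'rotation': [0.0, -0.0, -0.0]}
{'xyz': [-1.01, -0.03, 0.0], 'rotation': [0.0, 0.0, -0.0]}
{'xyz': [-1.01, -0.03, 0.0], 'rotation': [0.0, 0.0, -0.0]}
{'xyz': [-1.01, -0.03, 0.0], 'rotation': [0.0, 0.0, -0.0]}
{'xyz': [-1.02, 0.08, -0.0], 'rotation': [0.0, 0.0, -0.0]}
{'xyz': [-1.02, 0.08, -0.0], 'rotation': [0.0, 0.0, -0.0]}
```

apply_moves:
  increments:
    - {"xyz":[-1.2,-0.2,-0.2],"rotation":[0,0,0]}
    - {"xyz":[-1.2,-0.2,-0.2],"rotation":[0,0,0]}
    - {"xyz":[-1.2,-0.2,-0.1],"rotation":[0,0,0]}
    - {"xyz":[-1.2,-0.2,0],"rotation":[0,0,0]}
    - {"xyz":[-1.1,-0.4,0],"rotation":[0,0,0]}
    - {"xyz":[-1.1,-0.4,0],"rotation":[0,0,0]}
    - {"xyz":[-1.1,-0.4,0],"rotation":[0,0,0]}

```text
time_s: 3.4
eef_pos: [489.8, 155.2, 64.2]
orientation: [[0.264, 0.965, -0.006], [0.965, -0.264, 0.006], [0.004, -0.007, -1.0]]
contact_force: [-0.3, 0.9, 0.3]
width: 0.002
```

```bash
python3 -c "
from h import *
print(read_state()['eef_pos'])
im=get_image('top');cv2.imwrite('pics/t1.png',cv2.resize(im[150:290,190:360],None,fx=4,fy=4))
z=62
plan([((481,135,z),1.296,3),((472,106,z),1.296,3),((468,86,z),1.296,2)])
"
```

```text
[489.83270855 155.17457823  64.21527895]
{'xyz': [-0.65, -0.05, 0.06], 'rotation': [-0.003, -0.001, 0.002]}
{'xyz': [-0.65, -0.05, 0.06], 'rotation': [-0.003, -0.001, 0.002]}
{'xyz': [-0.65, -0.05, 0.06], 'rotation': [-0.003, -0.001, 0.002]}
{'xyz': [-1.01, -0.03, -0.0], 'rotation': [0.0, 0.0, 0.0]}
{'xyz': [-1.01, -0.03, -0.0], 'rotation': [0.0, 0.0, 0.0]}
{'xyz': [-1.01, -0.03, -0.0], 'rotation': [0.0, 0.0, 0.0]}
{'xyz': [-1.02, 0.08, -0.0], 'rotation': [-0.0, 0.0, 0.0]}
{'xyz': [-1.02, 0.08, -0.0], 'rotation': [-0.0, 0.0, 0.0]}
```

View pics/t1.png

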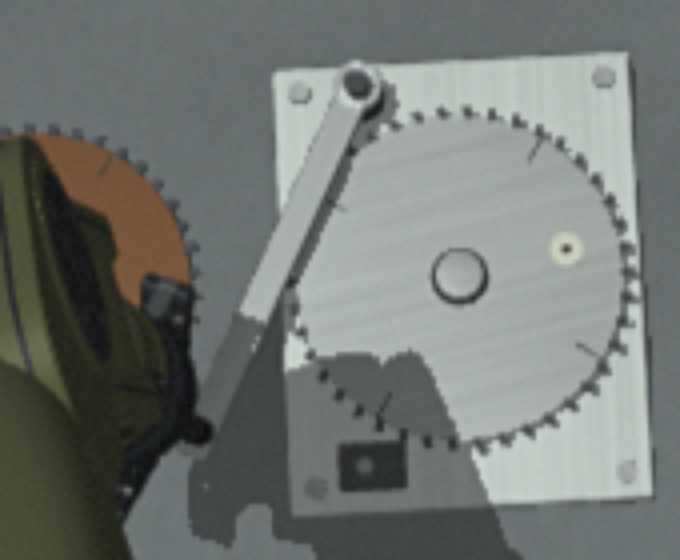

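The bar has swung part-way in, with the knob now at crop (200,430), so pushing works. I'll continue.

apply_moves:
  increments:
    - {"xyz":[-1.0,-0.1,0.1],"rotation":[0,0,0]}
    - {"xyz":[-1.0,-0.1,0.1],"rotation":[0,0,0]}
    - {"xyz":[-1.0,0,0],"rotation":[0,0,0]}
    - {"xyz":[-1.0,0,0],"rotation":[0,0,0]}
    - {"xyz":[-1.0,0,0],"rotation":[0,0,0]}
    - {"xyz":[-0.8,0.1,0],"rotation":[0,0,0]}

```text
time_s: 4.05
eef_pos: [470.4, 93.8, 61.9]
orientation: [[0.264, 0.965, -0.007], [0.965, -0.264, 0.005], [0.003, -0.008, -1.0]]
contact_force: [-0.9, 1.1, -0.0]
width: -0.004
```

```bash
python3 -c "
from h import *
s=read_state();print(s['eef_pos'],s['contact_force'])
plan([((467,65,62),1.296,5)])
"
```

```text
[470.41175922  93.77905265  61.85398808] [-0.85904416  1.14662379 -0.00278913]
{'xyz': [-0.57, 0.09, -0.01], 'rotation': [-0.002, -0.001, 0.002]}
{'xyz': [-0.57, 0.09, -0.0], 'rotation': [-0.002, -0.001, 0.002]}
{'xyz': [-0.57, 0.09, -0.0], 'rotation': [-0.002, -0.001, 0.002]}
{'xyz': [-0.57, 0.09, -0.0], 'rotation': [-0.002, -0.001, 0.002]}
{'xyz': [-0.57, 0.09, -0.0], 'rotation': [-0.002, -0.001, 0.002]}
```

apply_moves:
  increments:
    - {"xyz":[-0.7,0.1,0],"rotation":[0,0,0]}
    - {"xyz":[-0.6,0.1,0],"rotation":[0,0,0]}

```text
time_s: 4.25
eef_pos: [468.9, 79.2, 61.8]
orientation: [[0.264, 0.964, -0.007], [0.964, -0.264, 0.005], [0.003, -0.008, -1.0]]
contact_force: [-0.7, 0.5, -0.4]
width: -0.003
```

apply_moves:
  increments:
    - {"xyz":[-0.5,0.1,0],"rotation":[0,0,0]}

```text
time_s: 4.35
eef_pos: [468.8, 74.6, 61.9]
orientation: [[0.264, 0.964, -0.007], [0.964, -0.264, 0.008], [0.006, -0.009, -1.0]]
contact_force: [-1.5, 7.7, 1.2]
width: 0.0
```

apply_moves:
  increments:
    - {"xyz":[-0.5,0.1,0],"rotation":[0,0,0]}

```text
time_s: 4.45
eef_pos: [468.7, 70.9, 62.0]
orientation: [[0.264, 0.965, -0.007], [0.965, -0.264, 0.013], [0.01, -0.01, -1.0]]
contact_force: [-0.3, 4.8, 0.1]
width: -0.002
```

apply_moves:
  increments:
    - {"xyz":[-0.5,0.1,0],"rotation":[0,0,0]}

```text
time_s: 4.55
eef_pos: [468.7, 66.1, 62.0]
orientation: [[0.263, 0.965, -0.006], [0.965, -0.263, 0.014], [0.012, -0.01, -1.0]]
contact_force: [-0.1, 0.9, -1.1]
width: 0.002
```

apply_moves:
  increments:
    - {"xyz":[-0.4,0.1,0],"rotation":[0,0,0]}

```text
time_s: 4.65
eef_pos: [468.6, 63.6, 62.0]
orientation: [[0.262, 0.965, -0.006], [0.965, -0.262, 0.019], [0.017, -0.011, -1.0]]
contact_force: [-2.0, 12.7, 0.0]
width: -0.004
```

```bash
python3 -c "
from h import *
im=get_image('scene');cv2.imwrite('pics/s1.png',cv2.resize(im[200:330,270:440],None,fx=4,fy=4))
s=read_state();print(s['eef_pos'],s['contact_force'])
"
```

```text
[468.5820439   63.81672382  62.06400957] [-0.67840099  7.34220127 -0.21900738]
```

View pics/s1.png

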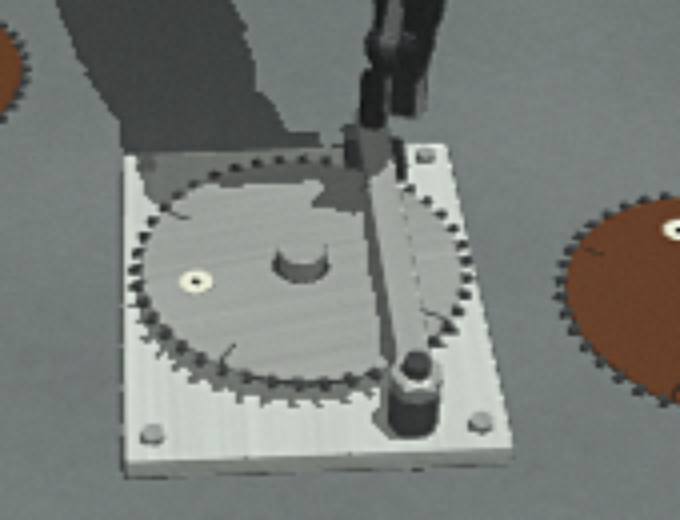

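The bar is home: the detent force peaked at 7.7 N, dropped to 0.9 N, then met a firm stop at 12.7 N. The picture shows the bar lying along −x over the blade's left side, and the sticker at crop (196,281) is unmoved. I'll back off and go to the probe.

apply_moves:
  increments:
    - {"xyz":[1.5,0,0],"rotation":[0,0,0]}
    - {"xyz":[1.0,0,-1],"rotation":[0,0,0]}
    - {"xyz":[0,0,-4.5],"rotation":[0,0,0]}
    - {"xyz":[0,0,-4.5],"rotation":[0,0,0]}
    - {"xyz":[0,0,-4.5],"rotation":[0,0,0]}

```text
time_s: 5.2
eef_pos: [471.8, 85.4, 204.9]
orientation: [[0.263, 0.965, -0.022], [0.965, -0.262, 0.012], [0.005, -0.025, -1.0]]
contact_force: [2.1, 0.8, -0.7]
width: -0.002
```

```bash
python3 -c "
from h import *
s=read_state();print(s['eef_pos'],s['contact_force'])
plan([((556.5,-255,200),1.08,8)])
"
```

```text
[471.75150757  85.38102759 204.90867742] [ 2.1176376   0.76885131 -0.72202496]
{'xyz': [-3.83, 2.14, -0.01], 'rotation': [-0.003, -0.0, 0.028]}
{'xyz': [-3.77, 2.25, -0.0], 'rotation': [-0.003, -0.0, 0.028]}
{'xyz': [-3.7, 2.35, 0.0], 'rotation': [-0.003, -0.0, 0.028]}
{'xyz': [-3.63, 2.45, 0.01], 'rotation': [-0.003, -0.0, 0.028]}
{'xyz': [-3.56, 2.56, 0.02], 'rotation': [-0.003, -0.0, 0.028]}
{'xyz': [-3.49, 2.66, 0.03], 'rotation': [-0.003, -0.0, 0.028]}
{'xyz': [-3.41, 2.75, 0.04], 'rotation': [-0.003, -0.0, 0.028]}
{'xyz': [-3.33, 2.85, 0.05], 'rotation': [-0.003, -0.0, 0.028]}
```

apply_moves:
  increments:
    - {"xyz":[-3.8,2.1,0],"rotation":[-0.003,0,0.028]}
    - {"xyz":[-3.8,2.2,0],"rotation":[-0.003,0,0.028]}
    - {"xyz":[-3.7,2.3,0],"rotation":[-0.003,0,0.028]}
    - {"xyz":[-3.6,2.4,0],"rotation":[-0.003,0,0.028]}
    - {"xyz":[-3.6,2.6,0],"rotation":[-0.003,0,0.028]}
    - {"xyz":[-3.5,2.7,0],"rotation":[-0.003,0,0.028]}
    - {"xyz":[-3.0,2.5,0],"rotation":[-0.003,0,0.028]}
    - {"xyz":[-1.5,1.5,0],"rotation":[-0.003,0,0.02]}
  gripper: 0
  force: 40

```text
time_s: 6.0
eef_pos: [563.6, -234.5, 212.4]
orientation: [[0.46, 0.888, 0.019], [0.888, -0.46, -0.006], [0.004, 0.02, -1.0]]
contact_force: [0.6, 1.0, -0.6]
width: 1.0
```

```bash
python3 -c "
from h import *
s=read_state();print(s['eef_pos'],s['contact_force'],s['joint_pos'])
t=get_image('top');c=get_image('scene')
a=cv2.resize(c[160:300,150:290],None,fx=4,fy=4);b=cv2.resize(t[165:235,280:380],None,fx=2.4*1.0,fy=2.4)
o=np.zeros((560,800,3),np.uint8);o[:,:560]=a;o[:168,560:800]=b
cv2.imwrite('pics/s2.png',o)
h=cv2.cvtColor(t[190:235,310:355],cv2.COLOR_BGR2HSV);print(blobs((h[...,2]>190)&(h[...,1]>18),5,200,(310,190)))
h=cv2.cvtColor(c[255:290,300:340],cv2.COLOR_BGR2HSV);print(blobs((h[...,2]>195)&(h[...,1]>18),5,200,(300,255)))
plan([((556.5,-255,200),1.08,2)])
"
```

```text
[ 563.56957247 -234.5420301   212.37423087] [ 0.55946563  0.99132173 -0.64191103] [-0.39539402  0.40011824  0.01970325  1.17064251  0.00195138  1.65361519]
[([18, 18, 7, 8, 34], [331.1, 211.6])]
[([15, 13, 8, 5, 28], [318.6, 269.9])]
{'xyz': [-1.08, 0.14, 0.6], 'rotation': [0.01, -0.002, 0.006]}
{'xyz': [-1.08, 0.15, 0.6], 'rotation': [0.01, -0.002, 0.006]}
```

View pics/s2.png

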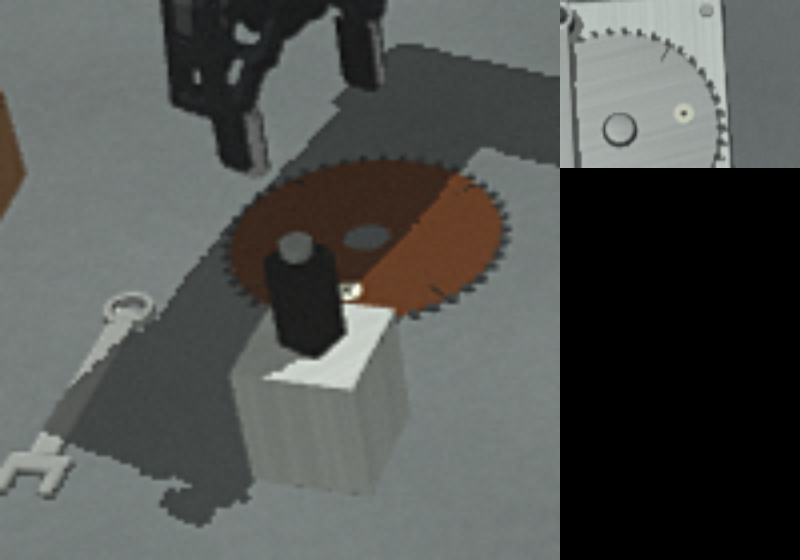

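The scene crop shows the probe standing upright in its stand, with the grip's lower corners at crop (276,330), (312,357) and (345,331), and the fingers open behind it. The sticker has not moved. I'll check the grip's yaw from those corners.

```bash
python3 -c "
from h import *
P=[on('scene',150+u/4,160+v/4,80) for u,v in((276,330),(312,357),(345,331))];print(P)
for a,b in((0,1),(1,2)):
  d=(P[b]-P[a])[:2];print(np.hypot(*d),np.degrees(np.arctan2(d[1],d[0])))
print('ctr',(P[0]+P[2])/2)
print('cap',on('scene',150+296/4,160+240/4,148))
print('sticker',on('top',331.1,211.6,33),on('scene',318.6,269.9,33))
plan([((557,-255.5,150),1.06,3),((557,-255.5,95),1.06,3)])
"
```

```text
[array([ 548.2, -277.5,   80. ]), array([ 571.1, -253.2,   80. ]), array([ 548.7, -238.9,   80. ])]
33.39011829868232 46.69895297144598
26.575364531836595 147.4461298740216
ctr [ 548.45 -258.2    80.  ]
cap [ 555.8 -254.8  148. ]
sticker [586.2 -55.7  33. ] [584.1 -56.1  33. ]
{'xyz': [-0.74, 0.08, 2.07], 'rotation': [0.007, -0.001, 0.011]}
{'xyz': [-0.73, 0.1, 2.07], 'rotation': [0.007, -0.001, 0.011]}
{'xyz': [-0.73, 0.12, 2.07], 'rotation': [0.007, -0.001, 0.011]}
{'xyz': [-0.0, -0.0, 1.83], 'rotation': [-0.0, -0.0, -0.0]}
{'xyz': [-0.0, -0.0, 1.83], 'rotation': [-0.0, -0.0, -0.0]}
{'xyz': [-0.0, -0.0, 1.83], 'rotation': [-0.0, -0.0, -0.0]}
```

apply_moves:
  increments:
    - {"xyz":[-0.7,0.1,0.5],"rotation":[0.007,0,0.012]}
    - {"xyz":[-0.7,0.1,1.0],"rotation":[0.007,0,0.012]}
    - {"xyz":[-0.7,0.1,1.0],"rotation":[0.007,0,0.012]}

```text
time_s: 6.4
eef_pos: [557.0, -253.4, 186.3]
orientation: [[0.491, 0.871, -0.0], [0.871, -0.491, 0.004], [0.003, -0.002, -1.0]]
contact_force: [-0.7, -0.3, 0.8]
width: 1.002
```

```bash
python3 -c "
from h import *
s=read_state();print(s['eef_pos'],s['orientation'].round(3).tolist())
plan([((556.8,-255.5,165),1.05,1),((556.8,-255.5,95),1.05,4)])
"
```

```text
[ 557.02456645 -253.39054723  186.32600805] [[0.491, 0.871, -0.0], [0.871, -0.491, 0.004], [0.003, -0.002, -1.0]]
{'xyz': [-0.2, 0.09, 2.13], 'rotation': [-0.002, -0.003, 0.007]}
{'xyz': [0.0, 0.0, 1.75], 'rotation': [-0.0, -0.0, 0.0]}
{'xyz': [0.0, 0.0, 1.75], 'rotation': [-0.0, -0.0, 0.0]}
{'xyz': [0.0, 0.0, 1.75], 'rotation': [-0.0, -0.0, 0.0]}
{'xyz': [0.0, 0.0, 1.75], 'rotation': [-0.0, -0.0, 0.0]}
```

apply_moves:
  increments:
    - {"xyz":[-0.2,0.1,2.1],"rotation":[-0.002,-0.003,0.007]}
    - {"xyz":[0,0,1.7],"rotation":[0,0,0]}
    - {"xyz":[0,0,1.7],"rotation":[0,0,0]}
    - {"xyz":[0,0,1.7],"rotation":[0,0,0]}
    - {"xyz":[0,0,1.6],"rotation":[0,0,0]}
    - {"xyz":[0,0,0.2],"rotation":[0,0,0]}

```text
time_s: 7.0
eef_pos: [551.3, -252.6, 86.7]
orientation: [[0.497, 0.868, -0.011], [0.868, -0.497, 0.004], [-0.002, -0.011, -1.0]]
contact_force: [-0.6, 0.2, -0.2]
width: 1.002
```

apply_moves:
  increments:
    - {"xyz":[0,0,0],"rotation":[0,0,0]}
    - {"xyz":[0,0,0],"rotation":[0,0,0]}
    - {"xyz":[0,0,0],"rotation":[0,0,0]}
    - {"xyz":[0,0,0],"rotation":[0,0,0]}
    - {"xyz":[0,0,0],"rotation":[0,0,0]}
    - {"xyz":[0,0,0],"rotation":[0,0,0]}
  gripper: 1
  force: 50

```text
time_s: 7.6
eef_pos: [555.4, -254.2, 90.1]
orientation: [[0.497, 0.868, -0.002], [0.868, -0.497, -0.001], [-0.002, -0.002, -1.0]]
contact_force: [-0.3, -0.4, -2.2]
width: 0.323
```

Gripped: the opening is 27.5 mm against 28 mm expected, with the tool vertical. Now I'll lift.

apply_moves:
  increments:
    - {"xyz":[0,0,-1],"rotation":[0,0,0]}
    - {"xyz":[0,0,-1.5],"rotation":[0,0,0]}
    - {"xyz":[0,0,-2],"rotation":[0,0,0]}
    - {"xyz":[0,0,-2],"rotation":[0,0,0]}
    - {"xyz":[0,0,-2],"rotation":[0,0,0]}
    - {"xyz":[0,0,-1.5],"rotation":[0,0,0]}
    - {"xyz":[0,0,-0.5],"rotation":[0,0,0]}
    - {"xyz":[0,0,0],"rotation":[0,0,0]}

```text
time_s: 8.4
eef_pos: [553.2, -253.1, 200.8]
orientation: [[0.497, 0.868, -0.007], [0.868, -0.497, 0.001], [-0.003, -0.006, -1.0]]
contact_force: [0.3, 0.2, -2.2]
width: 0.32
```

```bash
python3 -c "
from h import *
s=read_state();print(s['eef_pos'],s['orientation'].round(3).tolist(),s['width'])
plan([((585,-56,190),1.05,8)])
"
```

```text
[ 553.20476685 -253.05519457  200.81815483] [[0.497, 0.868, -0.007], [0.868, -0.497, 0.001], [-0.003, -0.006, -1.0]] 0.31977338261986127
{'xyz': [2.34, -0.88, 0.13], 'rotation': [-0.001, 0.0, 0.0]}
{'xyz': [2.34, -0.88, 0.13], 'rotation': [-0.001, 0.0, 0.0]}
{'xyz': [2.34, -0.88, 0.13], 'rotation': [-0.001, 0.0, 0.0]}
{'xyz': [2.33, -0.88, 0.13], 'rotation': [-0.001, 0.0, 0.0]}
{'xyz': [2.33, -0.88, 0.14], 'rotation': [-0.001, 0.0, 0.0]}
{'xyz': [2.33, -0.88, 0.14], 'rotation': [-0.001, 0.0, 0.0]}
{'xyz': [2.33, -0.88, 0.14], 'rotation': [-0.001, 0.0, 0.0]}
{'xyz': [2.33, -0.88, 0.14], 'rotation': [-0.001, 0.0, 0.0]}
```

apply_moves:
  increments:
    - {"xyz":[1.5,-0.5,0.1],"rotation":[0,0,0]}
    - {"xyz":[2.5,-0.9,0.1],"rotation":[0,0,0]}
    - {"xyz":[2.5,-0.9,0.1],"rotation":[0,0,0]}
    - {"xyz":[2.5,-0.9,0.1],"rotation":[0,0,0]}
    - {"xyz":[2.5,-0.9,0.1],"rotation":[0,0,0]}
    - {"xyz":[2.5,-0.9,0.1],"rotation":[0,0,0]}
    - {"xyz":[2.5,-0.9,0.1],"rotation":[0,0,0]}
    - {"xyz":[1.3,-0.5,0.1],"rotation":[0,0,0]}

```text
time_s: 9.2
eef_pos: [580.9, -54.0, 183.7]
orientation: [[0.499, 0.866, -0.023], [0.866, -0.499, 0.008], [-0.004, -0.024, -1.0]]
contact_force: [0.4, -1.3, -2.1]
width: 0.324
```

```bash
python3 -c "
from h import *
s=read_state();print(s['eef_pos'],s['orientation'].round(3).tolist(),s['width'])
plan([((585,-56,140),1.05,5)])
"
```

```text
[580.85259342 -53.98332393 183.70304023] [[0.499, 0.866, -0.023], [0.866, -0.499, 0.008], [-0.004, -0.024, -1.0]] 0.3238178938612672
{'xyz': [0.01, 0.11, 0.87], 'rotation': [-0.005, 0.001, -0.0]}
{'xyz': [0.01, 0.11, 0.87], 'rotation': [-0.005, 0.001, -0.0]}
{'xyz': [0.01, 0.1, 0.87], 'rotation': [-0.005, 0.001, -0.0]}
{'xyz': [0.01, 0.1, 0.87], 'rotation': [-0.005, 0.001, -0.0]}
{'xyz': [0.01, 0.1, 0.87], 'rotation': [-0.005, 0.001, -0.0]}
```

apply_moves:
  increments:
    - {"xyz":[0,0.1,0.9],"rotation":[-0.005,0,0]}
    - {"xyz":[0,0.1,0.9],"rotation":[-0.005,0,0]}
    - {"xyz":[0,0.1,0.9],"rotation":[-0.005,0,0]}
    - {"xyz":[0,0.1,0.9],"rotation":[-0.005,0,0]}
    - {"xyz":[0,0.1,0.9],"rotation":[-0.005,0,0]}
    - {"xyz":[0,0,0.3],"rotation":[0,0,0]}
    - {"xyz":[0,0,0],"rotation":[0,0,0]}

```text
time_s: 9.9
eef_pos: [581.4, -57.7, 128.0]
orientation: [[0.5, 0.866, -0.006], [0.866, -0.5, -0.007], [-0.009, -0.002, -1.0]]
contact_force: [-0.2, 0.7, -2.0]
width: 0.322
```

```bash
python3 -c "
from h import *
s=read_state();p=s['eef_pos'];print(p,s['orientation'].round(3).tolist(),s['width'])
c=get_image('scene');t=get_image('top')
a=cv2.resize(c[180:290,275:365],None,fx=5,fy=5,interpolation=cv2.INTER_CUBIC);b=cv2.resize(t[180:250,290:360],None,fx=5,fy=5,interpolation=cv2.INTER_CUBIC)
o=np.zeros((550,800,3),np.uint8);o[:,:450]=a;o[:350,450:]=b
cv2.imwrite('pics/s3.png',o)
for z in(p[2]-77,p[2]-10,p[2]+50): print(z,proj('scene',np.array([p[0],p[1],z])))
print('spot',proj('scene',np.array([585,-56,33.])))
"
```

```text
[581.39014916 -57.69411649 128.0267521 ] [[0.5, 0.866, -0.006], [0.866, -0.5, -0.007], [-0.009, -0.002, -1.0]] 0.3223924558360308
51.026752097272436 [317.77122636 263.00917122]
118.02675209727244 [317.1787452  239.21600129]
178.02675209727244 [316.6021196  216.05956739]
spot [318.6386773  270.19462673]
```

View pics/s3.png

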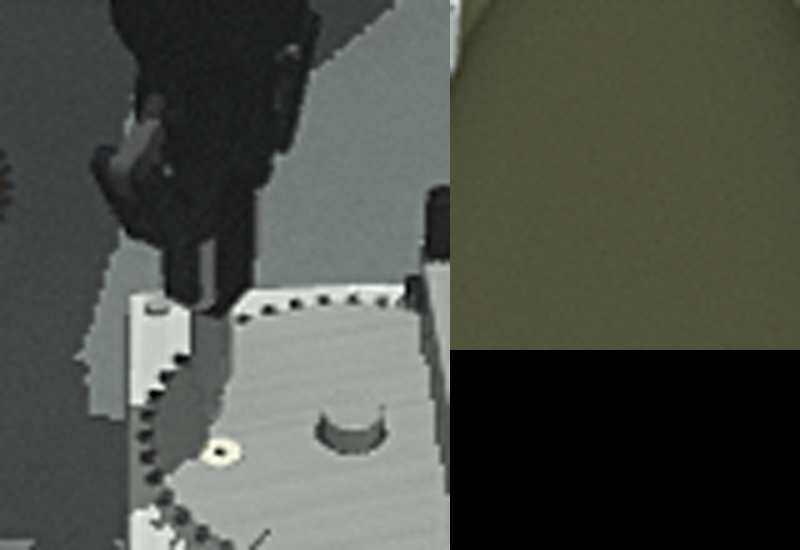

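The scene crop shows the probe's barrel at crop x 190–232 (centre pixel about 317.2), just behind and above the sticker at crop (222,452). The top view is blocked by the arm. I'll take one contrast-stretched crop to find the ball.

```bash
python3 -c "
from h import *
c=np.mean([get_image('scene').astype(float) for _ in range(4)],0)
a=c[235:282,295:342];a=np.clip((a-60)*1.6,0,255).astype(np.uint8)
cv2.imwrite('pics/s4.png',cv2.resize(a,None,fx=12,fy=12,interpolation=cv2.INTER_CUBIC))
"
```

```text
(no output)
```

View pics/s4.png

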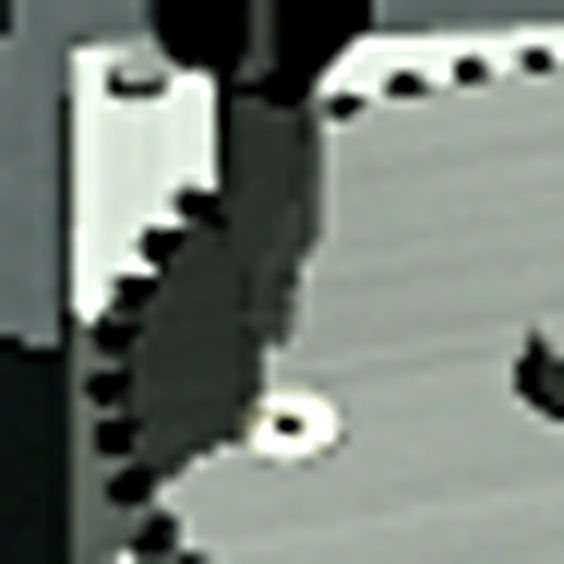

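In the stretched crop the barrel spans x 218–322 (axis pixel 317.4), the ball end bottoms near y≈350 and the sticker dot is at (288,424), i.e. pixel (319.0,270.3). The tip sits about 1 mm to −y of the TCP axis. I'll correct for that and go down in small steps.

```bash
python3 -c "
from h import *
print(on('scene',319.0,270.3,33),on('scene',317.4,263.6,51))
plan([((584.7,-55.2,114),1.05,4)])
"
```

```text
[585.3 -55.2  33. ] [583.3 -58.4  51. ]
{'xyz': [0.07, 0.02, 0.38], 'rotation': [0.0, 0.002, -0.001]}
{'xyz': [0.07, 0.02, 0.39], 'rotation': [0.0, 0.002, -0.001]}
{'xyz': [0.07, 0.02, 0.39], 'rotation': [0.0, 0.002, -0.001]}
{'xyz': [0.07, 0.02, 0.39], 'rotation': [0.0, 0.002, -0.001]}
```

apply_moves:
  increments:
    - {"xyz":[0.1,0,0.3],"rotation":[0,0.002,0]}
    - {"xyz":[0.1,0,0.4],"rotation":[0,0.002,0]}
    - {"xyz":[0.1,0,0.4],"rotation":[0,0.002,0]}
    - {"xyz":[0,0,0.2],"rotation":[0,0,0]}

```text
time_s: 10.6
eef_pos: [585.1, -54.3, 116.5]
orientation: [[0.499, 0.867, 0.002], [0.867, -0.499, -0.001], [-0.0, 0.002, -1.0]]
contact_force: [-0.3, 0.1, -2.0]
width: 0.318
```

apply_moves:
  increments:
    - {"xyz":[0,0,0],"rotation":[0,0,0]}

```text
time_s: 10.7
eef_pos: [584.7, -54.2, 115.9]
orientation: [[0.499, 0.867, 0.001], [0.867, -0.499, -0.001], [-0.0, 0.001, -1.0]]
contact_force: [-0.2, 0.3, -2.5]
width: 0.321
```

apply_moves:
  increments:
    - {"xyz":[-0.1,0,0.2],"rotation":[0,0,0]}
    - {"xyz":[0,0,0.2],"rotation":[0,0,0]}

```text
time_s: 10.9
eef_pos: [584.3, -55.1, 111.8]
orientation: [[0.499, 0.867, 0.001], [0.867, -0.499, -0.001], [-0.0, 0.002, -1.0]]
contact_force: [0.7, 0.3, -2.1]
width: 0.32
```

apply_moves:
  increments:
    - {"xyz":[0,0,0.2],"rotation":[0,0,0]}

```text
time_s: 11.0
eef_pos: [584.3, -55.2, 109.6]
orientation: [[0.499, 0.867, 0.001], [0.867, -0.499, -0.001], [-0.0, 0.002, -1.0]]
contact_force: [-0.4, -0.1, -1.9]
width: 0.321
```

apply_moves:
  increments:
    - {"xyz":[0,0,0],"rotation":[0,0,0]}

```text
time_s: 11.1
eef_pos: [584.1, -55.2, 109.3]
orientation: [[0.499, 0.867, 0.001], [0.867, -0.499, -0.001], [-0.001, 0.001, -1.0]]
contact_force: [-0.7, -0.4, -2.4]
width: 0.323
```

No contact yet, with the tip just above the blade, so it's a good moment for a close look.

```bash
python3 -c "
from h import *
c=np.mean([get_image('scene').astype(float) for _ in range(4)],0)
a=c[240:282,295:342];a=np.clip((a-50)*1.35,0,255).astype(np.uint8)
cv2.imwrite('pics/s5.png',cv2.resize(a,None,fx=14,fy=14,interpolation=cv2.INTER_CUBIC))
print(read_state()['contact_force'])
"
```

```text
[-0.69501208  0.27634741 -1.26309198]
```

View pics/s5.png

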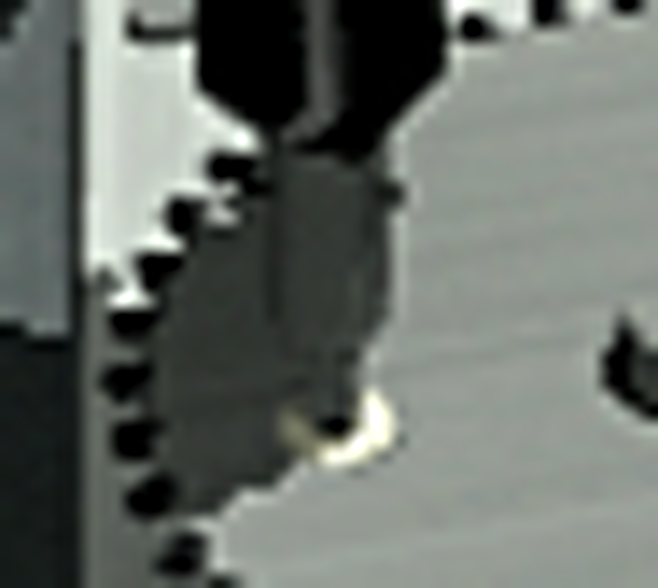

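The sticker is centred at crop (338,424) and the probe axis is at x≈334, so the lateral fit is good. The dot still shows below the ball at (335,425), so either the tip is slightly above the blade or it is a few mm short in x. I'll make contact and recheck.

apply_moves:
  increments:
    - {"xyz":[0,0,0.15],"rotation":[0,0,0]}

```text
time_s: 11.4
eef_pos: [584.7, -55.2, 108.5]
orientation: [[0.499, 0.867, 0.002], [0.867, -0.499, -0.001], [-0.0, 0.002, -1.0]]
contact_force: [-1.3, -0.1, -2.2]
width: 0.323
```

apply_moves:
  increments:
    - {"xyz":[0,0,0.15],"rotation":[0,0,0]}

```text
time_s: 11.5
eef_pos: [584.8, -55.2, 107.2]
orientation: [[0.499, 0.867, 0.002], [0.867, -0.499, -0.001], [0.0, 0.003, -1.0]]
contact_force: [-1.8, 0.2, 0.1]
width: 0.322
```

```bash
python3 -c "
from h import *
s=read_state();print(s['eef_pos'],s['contact_force'])
c=np.mean([get_image('scene').astype(float) for _ in range(4)],0)
print(c[258:276,312:326].max(2).astype(int))
print(np.mean([c[0,0,0]]), read_state()['contact_force'])
"
```

```text
[584.83566799 -55.18874637 107.21784563] [-1.84661139  0.17903865  0.10013553]
[[ 89  88  77  85  93  90  92  92  88  81  99 157 165 160]
 [ 91  89  77  85  91  91  91  91  92  94 100 172 163 161]
 [ 87  87  79  85  92  91  92  93 101  92 103 172 165 163]
 [ 91  88  78  86  92  93  93  93 102  94 116 168 160 160]
 [ 90  89  77  87  91  92  92  94 102  94 115 168 161 160]
 [ 89  86  76  87  92  93  93  94  99  92 116 167 161 161]
 [ 89  89  89  85  91  92  94 100  97 103 154 167 165 165]
 [ 89  90  89  85  92  91  94  99 106 144 175 167 164 162]
 [ 92  92  92  93  92  86  93  81  97 170 162 160 160 161]
 [ 92  90  89  89  89  90  95  92 128 175 161 163 166 167]
 [ 89  87  90  91  95  89  94  82 119 239 189 162 166 167]
 [ 92  90  95 116 105  93  99  84 129 255 239 161 165 165]
 [ 93  90  98 130 135  88  90  85 132 250 242 177 164 166]
 [ 91  92  93 117 134 109 100 118 163 248 234 142 166 167]
 [ 91  91  88  92 121 136 164 255 245 189 146 163 165 165]
 [ 88  89  85  90 103 173 193 181 152 162 166 166 167 166]
 [ 97  90 109 181 174 171 166 163 165 164 164 165 167 166]
 [188 179 176 169 168 165 164 167 167 167 167 166 164 163]]
126.75 [-0.12996487 -0.16069204  0.18951479]
```

```bash
python3 -c "
from h import *
for v in(268.8,269.2,269.5): print(on('scene',318.4,v,38))
print(on('scene',318.7,270.1,33))
"
```

```text
[585.9 -56.4  38. ]
[587.2 -56.4  38. ]
[588.1 -56.3  38. ]
[584.7 -55.9  33. ]
```

The tip is at about (586.5,−56.4) and the sticker at (585,−56), an offset of about 2 mm, which is inside the tolerance. Now I'll press.

apply_moves:
  increments:
    - {"xyz":[0,0,0.15],"rotation":[0,0,0]}
    - {"xyz":[0,0,0.15],"rotation":[0,0,0]}

```text
time_s: 11.9
eef_pos: [584.8, -55.2, 104.7]
orientation: [[0.499, 0.867, 0.003], [0.867, -0.499, -0.001], [0.0, 0.003, -1.0]]
contact_force: [-1.4, -0.5, 2.4]
width: 0.317
```

apply_moves:
  increments:
    - {"xyz":[0,0,0.1],"rotation":[0,0,0]}

```text
time_s: 12.0
eef_pos: [584.9, -55.2, 103.8]
orientation: [[0.499, 0.867, 0.003], [0.867, -0.499, -0.001], [0.0, 0.003, -1.0]]
contact_force: [-1.5, -0.1, 2.6]
width: 0.319
```

apply_moves:
  increments:
    - {"xyz":[0,0,0],"rotation":[0,0,0]}

```text
time_s: 12.1
eef_pos: [584.9, -55.2, 103.9]
orientation: [[0.499, 0.867, 0.003], [0.867, -0.499, -0.001], [0.0, 0.003, -1.0]]
contact_force: [-1.7, 0.5, 1.9]
width: 0.324
```

apply_moves:
  increments:
    - {"xyz":[0,0,0.1],"rotation":[0,0,0]}
    - {"xyz":[0,0,0],"rotation":[0,0,0]}
    - {"xyz":[0,0,0],"rotation":[0,0,0]}
    - {"xyz":[0,0,0],"rotation":[0,0,0]}
    - {"xyz":[0,0,0],"rotation":[0,0,0]}

```text
time_s: 12.6
eef_pos: [584.8, -55.2, 103.4]
orientation: [[0.499, 0.867, 0.003], [0.867, -0.499, -0.001], [0.0, 0.004, -1.0]]
contact_force: [-2.0, -0.5, 2.8]
width: 0.325
```

```bash
python3 -c "
from h import *
F=[];I=[]
for _ in range(6):
    I.append(get_image('scene').astype(float));s=read_state();F.append(s['contact_force'])
print(s['eef_pos'],s['joint_velocities'].round(4),np.mean(F,0),s['time_s'])
c=np.mean(I,0);print(c[264:275,312:326].max(2).astype(int))
a=c[200:290,290:390].astype(np.uint8)
cv2.imwrite('pics/s6.png',cv2.resize(a,None,fx=6,fy=6,interpolation=cv2.INTER_CUBIC))
"
```

```text
[584.86267246 -55.19817704 103.31790794] [-0.0002  0.0008 -0.0014  0.0006  0.0007 -0.0003] [-1.31536758 -0.04831193  2.66330896] 12.9
[[ 88  88  78  87  90  91  94 101 100  93 115 171 166 165]
 [ 89  91  90  87  91  93  93  99  98  93 118 171 166 161]
 [ 92  91  91  88  92  92  93  99 102 128 137 162 159 160]
 [ 90  90  89  89  84  87  92  92 114 179 166 166 165 168]
 [ 88  89  89  91  95  89  95  82 119 241 189 162 166 166]
 [ 89  90  94 117 105  96 100  86 131 255 240 161 164 165]
 [ 92  91  97 132 135  90  92  85 131 251 241 176 163 166]
 [ 93  90  94 116 134 112  99 101 167 249 234 142 166 167]
 [ 92  92  89  91 123 137 132 162 249 190 146 163 166 165]
 [ 91  90  87  82 106 173 196 187 154 164 166 168 167 166]
 [ 87  96  93 109 178 171 167 167 164 164 164 164 166 167]]
```

View pics/s6.png

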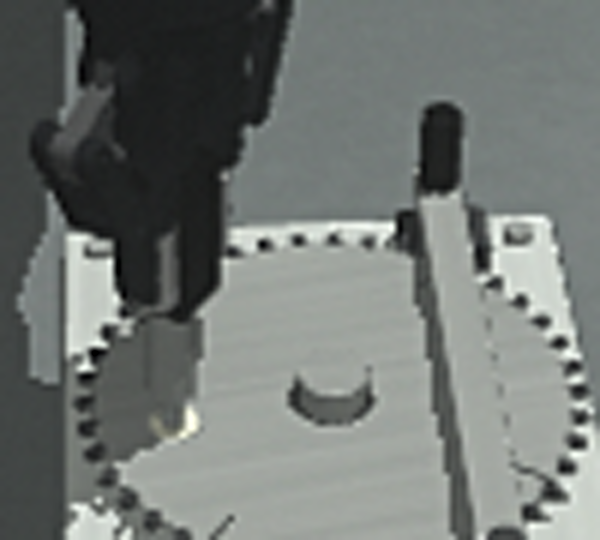

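The keeper is home, lying in its detent. The tip is on the sticker at crop (178,420), unmoved by pressing, with the push at about 4.7 N and the arm still. I'm handing in.

```bash
python3 -c "
from plant import *
print(sign_off())"
```

```text
the job is handed in; nothing more can be done
None
```

I swung the keeper bar home, drew the probe and handed in with it held upright on the sticker; `sign_off` gave no verdict.

- **Keeper bar:** I pushed it in with shut fingers. The force peaked at 7.7 N in the detent, dropped to 0.9 N, then met a firm stop at 12.7 N. The last picture shows it home.
- **Probe grip:** I gripped it by its flats (27.5 mm opening against 28 mm) and lifted it clear of the stand. The lifted weight read about 2.1 N. The tool is within 0.005 rad of vertical.
- **Tip position:** the tip measured about (586.5, −56.4) mm and the sticker about (585, −56) mm. That is about 2 mm off, uncertain by about 2 mm, and only the scene camera could see it because the arm blocked the top view.
- **Press:** the push on the blade is about 4.7 N. Plunger travel comes to about 4 to 4.5 mm from both force and height.
- **At hand-in:** the arm was still and the time was 12.9 s. I never went near the bottle, flange ring or wrench, but did not re-measure where they are.

**One disagreement:** the blade was met about 2.7 mm lower than I had calculated from the grasp height. I judged contact by force instead.

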